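Unhook the spanner rack for cleaning

TASK

Take the comb-shaped spanner rack down from the sloping tool board: swing aside the turn-button keeper above it, slide the rack up until its studs stand in the wide ends of its keyhole slots, lift it off, and lay it gently on its back, flat on the floor of the steel tray beside the brush, without shifting the brush. Leave the pocket holder hung in its place with its own keeper still pointing down at it, and do not disturb the other things on the bench.

Things in the scene. Friction and masses are not known exactly. Their poses are not given: they have to be found in the camera images.
- board: sloping wooden tool board, 420 mm wide (y), 200 mm along the slope, fixed to the bench; its panel rises away from the robot at 25 degrees, with its centre 75 mm above the bench straight over this origin. Origin on the bench under the panel's centre; axes: x horizontal, away from the robot (uphill), y along the board's width to the left, z vertical
- place_left (a point): point on the panel's surface midway between the left pair of studs. Each pair: two steel studs 116 mm apart across the slope (58 mm either side of this point), shank 6 mm, round head 16 mm with its underside 8.5 mm and its top 12.5 mm above the panel, so a hung plate has 3.5 mm of play. Axes as the board's (level)
- place_right (a point): the same for the right pair of studs, 190 mm from the left point
- keeper_left (a joint): steel turn-button above the left place: bar 16 mm wide, 2 to 26 mm above the panel, pivot 86 mm up the slope from place_left, reach 49 mm. At 0 it points down the slope, its end 4 mm above the hung plate, blocking it. Turns +-1.6 rad either way (+ swings its end right, -y), stiff (3 to 4 N at its end), stays put; beyond +-1.35 it is clear of the rack
- keeper_right (a joint): the same keeper above the right place
- keeper_left_tip (a point): point in the middle of the left keeper's bar, 41 mm from its pivot and 14 mm above the panel; x axis from here towards the pivot, z square to the panel
- keeper_right_tip (a point): the same on the right keeper
- rack_mid (a point): spanner rack to take off, 280 g: aluminium plate 90 (x, up the slope) x 160 (y) x 5 mm; on its middle a comb-like rib along y, square to it: 10 mm thick, 84 mm wide, top 50 mm above the back face; centre tooth 28 mm wide, end teeth 14, gaps 14 mm wide, 27 deep. Point: plate centre, in the rib, 25 mm above the back face; z out of the board. It hangs with the studs 12 mm up the slope from this point
- rack_holes (a point): midway between the rack's two wide holes (24 mm across, at y = +-58 mm, with 10 mm slots running 31 mm up from their centres), on its back face, 16 mm down the slope from its centre. It hangs 28 mm below its place point; slid up until the two meet, the rack lifts off square to the board. It does not slide back by itself
- pocket_mid (a point): the other holder on the board: the same 90 x 160 x 5 mm keyhole plate, but with a pocket 77 mm wide, 73 mm along x and 43 mm high on it instead of the comb. Point at the plate centre, 25 mm above its back face. It stays hung
- tray_in (a point): shallow open steel tray fixed to the bench, 250 (x) x 180 (y) x 28 mm outside, walls and floor 5 mm; this point: centre of its inner floor (240 x 170 mm)
- brush_mid (a point): cleaning brush 170 mm long (x), 35 mm wide at most, lying in the tray along the tray's +y side; point about its middle
- oilcan: brass oil can 68 mm across, 150 mm tall with its spout; bystander, origin at the middle of its underside
- wrench: steel spanner 190 mm long, lying; bystander, origin at its middle on the bench, x along it
- driver: screwdriver 190 mm long, lying; bystander, origin at its middle on the bench, x along it
- spray: bare metal spray can 60 mm across, 170 mm tall; bystander, origin at the middle of its underside
- cup: dark steel cup 84 mm across, 100 mm tall; bystander, origin at the middle of its underside
- hammer: hammer 260 mm long, lying; bystander, origin at its middle on the bench, x along it
Not all that is in view belongs to the job. Leave any pink or turquoise look-alike of the part that bears rack_mid alone.

How it is judged (in metres and radians):
On the way, in this order (a step that is already met when the one before it is completed fails the run):
1. the rack is slid up until its studs stand in the wide ends of its slots ((distance between rack_holes and place_left below 0.008 m or distance between rack_holes and place_right below 0.008 m)), for 0.1 s.
2. the rack is lifted off its studs, clear of the board's places (distance between rack_holes and place_left above 0.06 m and distance between rack_holes and place_right above 0.06 m), for 0.1 s.
At the end, for the whole second after the job is handed in: The rack rests on its back on the tray floor (tilt under 0.07 rad, its centre point 20 to 31 mm above the floor, within 90 mm in x and 60 mm in y of the tray centre); the pocket holder hangs in its place, its keeper within 0.5 rad of pointing down the slope (x of rack_mid in the frame of tray_in between -0.09 and 0.09 m and y of rack_mid in the frame of tray_in between -0.06 and 0.06 m and z of rack_mid in the frame of tray_in between 0.02 and 0.031 m and angle between rack_mid's own z axis and vertical below 0.07 rad and linear speed of rack below 0.02 m/s and ((distance between pocket_mid and place_left below 0.05 m and value of joint keeper_left between -0.5 and 0.5 rad) or (distance between pocket_mid and place_right below 0.05 m and value of joint keeper_right between -0.5 and 0.5 rad))); the robot touches nothing.
It fails at once if the pocket holder moved more than 12 mm (distance of pocket_mid from where it was at the start of the episode above 0.012 m).
It fails at once if the brush moved more than 20 mm (distance of brush_mid from where it was at the start of the episode above 0.02 m).
It fails at once if a bystander on the bench moved more than 25 mm (distance of any of oilcan, wrench, driver, spray, cup, hammer from where it was at the start of the episode above 0.025 m).
It fails at once if the rack is dropped or thrown into the tray: faster than 0.5 m/s within 60 mm of the tray's floor (horizontal distance between rack_mid and tray_in below 0.12 m and z of rack_mid in the frame of tray_in below 0.085 m and linear speed of rack above 0.5 m/s).
It also fails if it takes over 67 s, if anything falls off the work surface, if the arm or the gripper's body presses on something with over 40 N, if the wrist force passes 120 N, or if a joint passes its speed limit or range.

ROBOT

A 6-joint arm with a two-finger parallel gripper is mounted at the origin on the work surface. World frame = base frame: x ahead of the robot, y to its left, z up, the work surface at z = 0. Lengths are in mm, angles in rad, forces in N, time in s.
With the tool pointing down it reaches from about 325 to 850 mm from the base axis. Payload 4.4 kg.
Tool frame: the origin (TCP) lies at the very end of the fingers, on their centre line; the grasp point (between the pads) lies 19 mm behind it; z points along the fingers, y is the line along which they close (so a half turn about z gives the same grasp; the last joint's range is limited). The gripper opens to 94 mm and grips with 3 to 60 N. Pads are 16 mm wide; open, the fingers measure 119 mm over their backs; the gripper's body (75 mm by 177 mm) begins 78 mm behind the grasp point.
Start: joints at [1.093, 0.207, 1.542, -0, 1.393, -0.15], TCP at [185.137, 544.382, 205.447] pointing down, gripper open.
Joint ranges: [-2.73, 2.73], [-0.86, 2.22], [0.23, 2.46], [-1.11, 4.25], [0.08, 2.63], [-2.82, 2.82]. Speed limits (rad/s): [2.79, 2.79, 3.14, 3.14, 3.14, 3.14].

INTERFACE

Orientations are given as a unit quaternion [w, x, y, z].
In Python, from station import bot gives the robot as it stands.
- The arm moves only by the shell command python3 -m inch 'ROWS' [FORCE]. ROWS is JSON, a list of rows, each a list of 7 numbers: the turn, a rotation vector about the tool's x, y, z in rad, then the shift along the tool's x, y, z in mm, then the gripper command: -1 is shut, 1 is fully open, values between are in proportion. A call has 1 to 12 rows; each row shifts and turns the commanded pose from where the row before left it, along the tool's axes as they then stand; what a row does not reach is not made up. A row lasts 1/10 s, in which the tool goes at most 50 mm and 8.59 degrees, less where a joint would pass 70% of its speed; a pose out of reach is approached as far as the arm can. A call with a gripper value outside its range is refused whole. The fingers move at their own pace and stop on an object; FORCE is the grip in N (left out, the last holds). Time passes only in rows, so rows that do not move let the fingers close. It gives the time, the measured TCP pose, the force, the opening and the grip force at its end, in the units of the state.
- bot.get_state(): the state, without advancing time (a new reading comes with each control period).
- bot.read_camera(name): name is "scene" or "top"; returns a dict with "pixels" (480x640x3 uint8, red, green, blue), "camera_matrix" (3x3 intrinsics, pixels), "D" ([k1, k2, p1, p2, k3] as OpenCV has them; the pictures are not rectified), "R" (3x3) and "t" (3): a world point X has camera coordinates R X + t. Camera axes: x right, y down, z forward; pixel columns grow to the right and rows downward; lengths in mm; the calibration is good to about 2 mm. A picture is of the moment at which its call begins. There is no depth.
- bot.close_job(): hands the job in; it is judged then, once.
The state is a dict: "t": time; "q": joint angles; "joint_vel": joint speeds; "joint_efforts": joint torques, N m; "eef_pos": TCP position; "tcp_rot": TCP orientation; "contact_force": force on the tool from outside, world axes, zero at the start; "torque": the same for the moment, N m; "opening": opening from 0.0 (shut) to 1.0 (fully open); "grasp_force": force on a finger pad.
Only numpy, scipy, OpenCV 4.12 (cv2) and the standard library are available. Lean on these libraries where they do the work, as an engineer would, in place of code of your own. Each camera call takes 0.05 s, during which the arm holds its last target. There are 200 camera calls.

## Working session

There is one attempt and no reset: what is moved stays moved. The work goes in short steps, Python scripts to look and compute and a shell command to move; the robot and the scene stay as the last step left them, time stands still between calls to the robot, and variables do not carry over. Pictures are saved under pics/ and viewed, at most 10 in all, crops included, and the job is handed in when it is done.

```bash
mkdir -p pics; ls
python3 - <<'E'
from station import bot
import cv2
for n in("scene","top"):
    c=bot.read_camera(n); cv2.imwrite(f"pics/{n}0.png",c["pixels"][:,:,::-1]); print(n,c["camera_matrix"],c["D"],c["R"],c["t"])
print(bot.get_state())
E
```

```text
pics
scene [[547.54164433   0.         310.91072677]
 [  0.         547.54164433 232.1137217 ]
 [  0.           0.           1.        ]] [-0.16120933  0.          0.          0.          0.        ] [[-0.63439381  0.772994   -0.00497641]
 [ 0.53352257  0.43318368 -0.72643346]
 [-0.55937301 -0.46349992 -0.68721879]] [ 195.18942886 -305.78118446 1846.42671989]
top [[595.70912015   0.         311.96149007]
 [  0.         595.70912015 233.63679157]
 [  0.           0.           1.        ]] [0.03560088 0.         0.         0.         0.        ] [[ 1.92431297e-02 -9.99812865e-01  1.98411506e-03]
 [-9.93167209e-01 -1.93436085e-02 -1.15085707e-01]
 [ 1.15102550e-01  2.44051164e-04 -9.93353584e-01]] [ 150.20969951  517.88954222 1585.44144059]
{'t': 0.1, 'q': array([ 1.09251258e+00,  2.07347954e-01,  1.54280621e+00,  1.06899865e-05,
        1.39350004e+00, -1.50511396e-01]), 'joint_vel': array([-0.00046108, -0.00267708, -0.00491887, -0.00072687,  0.0041154 ,
        0.00132726]), 'joint_efforts': array([ 4.90040895e-05, -3.71862924e+01, -2.82292020e+01,  7.00745545e-02,
        3.12574406e-02, -7.93159552e-05]), 'eef_pos': array([184.78582778, 543.72738351, 204.40176664]), 'tcp_rot': array([-3.23762817e-04,  1.63154383e-01,  9.86600013e-01, -9.78622115e-04]), 'contact_force': array([-0.0801402 , -0.03839916, -0.05529993]), 'torque': array([-0.0131237 ,  0.02854396,  0.01884016]), 'grasp_force': 0.0, 'opening': 1.0004532754028164}
```

View pics/scene0.png

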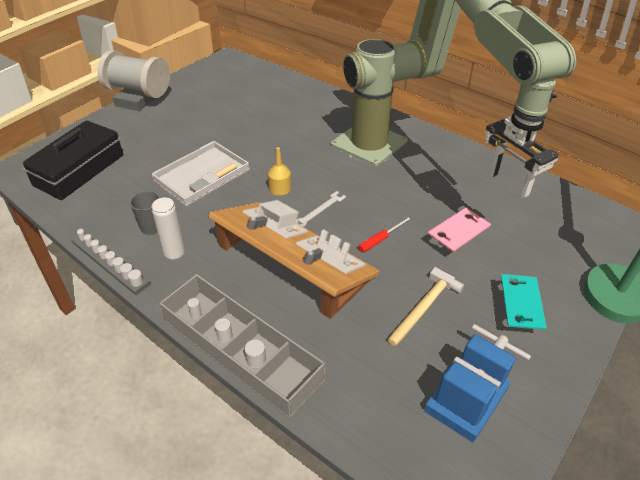

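View pics/top0.png

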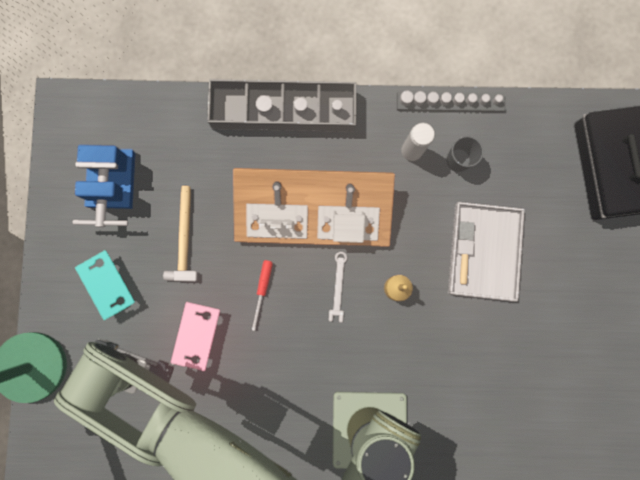

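The top view shows the board at px (234–394, 169–247), with the rack left at (277,222), the pocket right at (348,225), keepers at (277,193) and (350,195), and the tray at (487,252) with the brush at (465,252). Next I take enlarged crops.

Run:
```python
import cv2
t=cv2.imread("pics/top0.png");s=cv2.imread("pics/scene0.png")
f=lambda i,x,y,w,h,k:cv2.resize(i[y:y+h,x:x+w],None,fx=k,fy=k,interpolation=cv2.INTER_CUBIC)
cv2.imwrite("pics/tc.png",f(t,228,160,170,100,4.7))
cv2.imwrite("pics/sc.png",f(s,200,190,190,130,4.2))
```

```text
(no output)
```

View pics/tc.png

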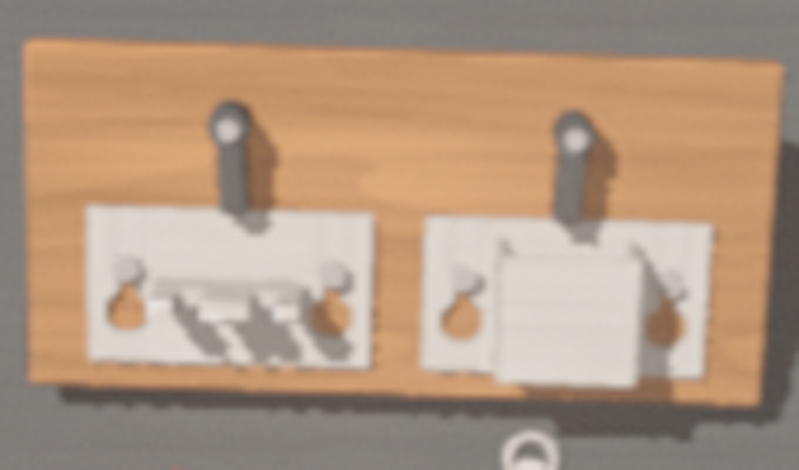

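View pics/sc.png

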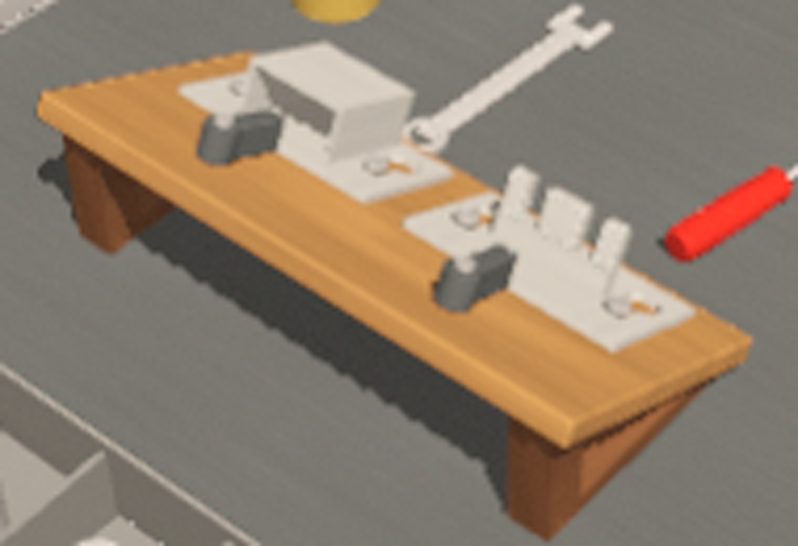

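The top crop shows the board corners at (24,40), (782,64), (760,405) and (28,381), pivots at (228,130) and (575,140), and studs at (128,270), (336,277), (466,280) and (672,283). The scene crop shows the same features. The rack is the left one, and both keepers point down.

```bash
cat > h.py <<'E'
import numpy as np,cv2
from scipy.optimize import least_squares
from scipy.spatial.transform import Rotation as Rn
from station import bot
C={n:bot.read_camera(n) for n in("scene","top")}
def proj(n,X):
    c=C[n];return cv2.projectPoints(np.atleast_2d(np.array(X,float)),cv2.Rodrigues(np.array(c["R"]))[0],np.array(c["t"],float),np.array(c["camera_matrix"]),np.array(c["D"]))[0][:,0]
def tri(a,b):  # scene px, top px
    r=least_squares(lambda X:np.r_[(proj("scene",X)-a).ravel(),(proj("top",X)-b).ravel()],[600,0,50]);return r.x,np.sqrt(2*r.cost)
def onz(n,p,z):
    r=least_squares(lambda X:(proj(n,[X[0],X[1],z])-p).ravel(),[600,0]);return r.x
E
python3 - <<'E'
from h import *
S=lambda x,y:np.array([(x+.5)/4.2-.5+200,(y+.5)/4.2-.5+190]);T=lambda x,y:np.array([(x+.5)/4.7-.5+228,(y+.5)/4.7-.5+160])
P={"cUR":((40,95),(782,64)),"cUL":((570,440),(24,40)),"cLL":((752,340),(28,381)),"cLR":((248,53),(760,405)),
"pivL":((464,264),(228,130)),"pivR":((222,120),(575,140)),"s1":((620,308),(128,270)),"s2":((470,215),(336,277)),"s3":((378,163),(466,280)),"s4":((238,88),(672,283)),
"rUL":((612,345),(88,207)),"rUR":((405,220),(373,213)),"rLL":((695,310),(90,362))}
for k,(a,b) in P.items():
    X,e=tri(S(*a),T(*b));print(k,X.round(1),round(e,2))
# board fit
loc={"cUR":(100,-210),"cUL":(100,210),"cLL":(-100,210),"cLR":(-100,-210)}
s,c=np.sin(np.radians(25)),np.cos(np.radians(25))
def W(p,u,v,h=0):
    x,y,z,a=p;l=np.array([u*c-h*s,v,u*s+h*c]);return Rn.from_euler("z",a).apply(l)+[x,y,z]
def f(p):
    return np.concatenate([np.r_[(proj("scene",W(p,*loc[k]))-S(*P[k][0])).ravel(),(proj("top",W(p,*loc[k]))-T(*P[k][1])).ravel()] for k in loc])
r=least_squares(f,[600,150,75,0]);print(r.x,r.fun.round(1))
p=r.x
# slope coord of features by top view with known h
for k,h in [("pivL",26),("pivR",26),("s1",12.5),("s2",12.5),("s3",12.5),("s4",12.5),("rUL",8.5),("rUR",8.5),("rLL",8.5)]:
    g=[least_squares(lambda q:(proj(n,W(p,*q,h))-m).ravel(),[0,0]).x.round(1) for n,m in(("scene",S(*P[k][0])),("top",T(*P[k][1])))]
    print(k,g)
# tray floor corners
for q in [(457,204),(523,207),(518,300),(450,295)]: print("tray rim",onz("top",np.array(q,float),28).round(1))
print("brush",onz("top",np.array([465,252.]),15))
E
```

```text
cUR [667.  -49.3 111.2] 0.65
cUL [674.3 371.6 103.6] 0.47
cLL [491.6 372.3  28.3] 0.15
cLR [486.  -49.7  25.4] 0.29
pivL [622.2 255.5 122.1] 0.43
pivR [620.4  65.  122.2] 0.35
s1 [551.1 314.1  66.6] 0.84
s2 [548.5 197.1  69.1] 1.31
s3 [548.5 123.3  69. ] 1.07
s4 [550.    5.8  67.5] 0.35
rUL [585.6 335.2  78.3] 0.03
rUR [584.1 176.4  79.1] 1.03
rLL [501.9 336.2  39.1] 0.38
[ 5.79820240e+02  1.61338826e+02  6.69925348e+01 -1.29042464e-02] [-0.7  0.5 -0.2  0.2 -0.4 -2.3 -0.   0.2 -0.2  1.1  0.   0.1  0.3  0.5
 -1.  -0. ]
pivL [array([47.7, 88. ]), array([59.4, 94.5])]
pivR [array([  48.9, -104.5]), array([ 60.1, -96.6])]
s1 [array([-29.7, 153. ]), array([-27.1, 151. ])]
s2 [array([-35.7,  33.5]), array([-27.2,  33.4])]
s3 [array([-33.5, -40.3]), array([-26.5, -40.1])]
s4 [array([ -24.9, -155. ]), array([ -24.4, -156.3])]
rUL [array([  7.5, 173.7]), array([  8. , 173.9])]
rUR [array([ 5.8, 15.3]), array([ 9.8, 13.6])]
rLL [array([-85.3, 174.1]), array([-84.1, 173.2])]
tray rim [ 604.1 -233.4]
tray rim [ 599.1 -411.9]
tray rim [ 347.5 -393.1]
tray rim [ 356.9 -212.5]
brush [ 474.40356402 -257.17787309]
```

```bash
cat >> h.py <<'E'
s25,c25=np.sin(np.radians(25)),np.cos(np.radians(25))
def W(p,u,v,h=0):
    x,y,z,a=p;l=np.array([u*c25-h*s25,v,u*s25+h*c25]);return Rn.from_euler("z",a).apply(l)+[x,y,z]
def Rboard(a): # tool axes: x=+v, y=+u, z=-n
    return Rn.from_euler("z",a)*Rn.from_matrix(np.array([[0,1,0],[c25,0,s25],[s25,0,-c25]]).T)
def Rdown(a): # tool y along world angle a, z down
    return Rn.from_matrix(np.array([[-np.sin(a),np.cos(a),0],[np.cos(a),np.sin(a),0],[0,0,-1]]).T)
def plan(pos,R):
    st=bot.get_state();w,x,y,z=st["tcp_rot"];R0=Rn.from_quat([x,y,z,w])
    print("t",st["t"],"pos",np.round(st["eef_pos"],1),"F",np.round(st["contact_force"],1),"open",st["opening"],"grip",st["grasp_force"])
    print("turn",(R0.inv()*R).as_rotvec().round(4)," shift(after turn)",R.inv().apply(pos-st["eef_pos"]).round(1)," shift(now)",R0.inv().apply(pos-st["eef_pos"]).round(1))
E
python3 - <<'E'
from h import *
T=lambda x,y:np.array([(x+.5)/4.7-.5+228,(y+.5)/4.7-.5+160])
loc=[((100,-210),(782,64)),((100,210),(24,40)),((-100,210),(28,381)),((-100,-210),(760,405))]
r=least_squares(lambda q:np.concatenate([(proj("top",W([q[0],q[1],75,q[2]],*l))-T(*m)).ravel() for l,m in loc]),[580,160,0])
p=[*r.x[:2],75,r.x[2]];print("board",p,r.fun.round(2))
for k,h,m in [("pivL",28,(228,130)),("pivR",28,(575,140)),("s1",12.5,(128,270)),("s2",12.5,(336,277)),("s3",12.5,(466,280)),("s4",12.5,(672,283)),("rUL",8.5,(88,207)),("rUR",8.5,(373,213)),("rLL",8.5,(90,362)),("rLR",8.5,(370,370))]:
    print(k,least_squares(lambda q:(proj("top",W(p,*q,h))-T(*m)).ravel(),[0,0]).x.round(1))
open("p.txt","w").write(repr(p))
for h in(100,12):
  plan(W(p,59-37,94.5-30,h),Rboard(p[3]))
E
```

```text
board [np.float64(578.7869307544123), np.float64(160.49552938454124), 75, np.float64(-0.012152943632474648)] [ 0.48 -0.13 -0.17 -0.09 -0.04  0.22 -0.28 -0.  ]
pivL [59.5 94.7]
pivR [ 60.  -95.2]
s1 [-27.1 151.1]
s2 [-27.3  34.1]
s3 [-26.7 -39. ]
s4 [ -24.7 -154.7]
rUL [  7.8 173.8]
rUR [ 9.5 14.3]
rLL [-83.8 173.2]
rLR [-83.3  13.6]
t 0.3 pos [185.  544.1 205. ] F [-0.   0.2 -1.1] open 1.0005394941458967 grip 0.0
turn [-0.3779 -0.2732  1.2342]  shift(after turn) [-314.3  328.1  186.2]  shift(now) [-455.1 -182.    30.2]
t 0.3 pos [185.  544.1 205. ] F [-0.   0.2 -1.1] open 1.0005394941458967 grip 0.0
turn [-0.3779 -0.2732  1.2342]  shift(after turn) [-314.3  328.1  274.2]  shift(now) [-490.4 -170.4  109.9]
```

```bash
python3 -m inch '[[0,0,0,0,0,-40,-1],[0,0,0,0,0,-40,-1],[-0.042,-0.0304,0.1371,0,0,0,-1],[-0.042,-0.0304,0.1371,0,0,0,-1],[-0.042,-0.0304,0.1371,0,0,0,-1],[-0.042,-0.0304,0.1371,0,0,0,-1],[-0.042,-0.0304,0.1371,0,0,0,-1],[-0.042,-0.0304,0.1371,0,0,0,-1],[-0.042,-0.0304,0.1371,0,0,0,-1],[-0.042,-0.0304,0.1371,0,0,0,-1],[-0.042,-0.0304,0.1371,0,0,0,-1],[0,0,0,0,0,0,-1]]' 20
python3 - <<'E'
from h import *
p=eval(open("p.txt").read(),{"np":np})
for h in(60,12):
  plan(W(p,59-37,94.5-30,h),Rboard(p[3]))
E
```

```text
t: 1.5
eef_pos: [183.8, 544.6, 284.3]
tcp_rot: [0.154, 0.694, 0.687, 0.152]
contact_force: [0.2, 0.0, -0.1]
opening: 0.02
grasp_force: 0.0
t 1.6 pos [184.8 544.4 285.1] F [-0.7 -1.2  0.2] open 0.0017131237860117997 grip 0.0
turn [-0.0003 -0.0006  0.0038]  shift(after turn) [-314.6  294.5  298.9]  shift(now) [-315.9  293.4  298.6]
t 1.6 pos [184.8 544.4 285.1] F [-0.7 -1.2  0.2] open 0.0017131237860117997 grip 0.0
turn [-0.0003 -0.0006  0.0038]  shift(after turn) [-314.6  294.5  346.9]  shift(now) [-316.   293.4  346.6]
```

```bash
python3 -m inch '[[0,0,0.004,-26.3,24.5,24.9,-1],[0,0,0,-26.3,24.5,24.9,-1],[0,0,0,-26.3,24.5,24.9,-1],[0,0,0,-26.3,24.5,24.9,-1],[0,0,0,-26.3,24.5,24.9,-1],[0,0,0,-26.3,24.5,24.9,-1],[0,0,0,-26.3,24.5,24.9,-1],[0,0,0,-26.3,24.5,24.9,-1],[0,0,0,-26.3,24.5,24.9,-1],[0,0,0,-26.3,24.5,24.9,-1],[0,0,0,-26.3,24.5,24.9,-1],[0,0,0,-26.3,24.5,24.9,-1]]'; python3 -m inch '[[0,0,0,0,0,0,-1],[0,0,0,0,0,0,-1]]';python3 - <<'E'
from h import *
p=eval(open("p.txt").read(),{"np":np})
plan(W(p,59-37,94.5-30,60),Rboard(p[3]))
st=bot.get_state()
t=C["top"]["pixels"];t=bot.read_camera("top")["pixels"][:,:,::-1];s=bot.read_camera("scene")["pixels"][:,:,::-1]
f=lambda i,x,y,w,h,k:cv2.resize(i[y:y+h,x:x+w],None,fx=k,fy=k,interpolation=cv2.INTER_CUBIC)
cv2.imwrite("pics/b.png",np.hstack([f(t,228,160,100,120,4),f(s,270,170,100,120,4)]))
print("tcp px",proj("top",st["eef_pos"]),proj("scene",st["eef_pos"]))
E
```

```text
t: 2.8
eef_pos: [575.0, 221.0, 139.0]
tcp_rot: [0.154, 0.695, 0.685, 0.153]
contact_force: [-0.1, -0.1, 0.1]
opening: 0.006
grasp_force: 0.0
t: 3.0
eef_pos: [573.7, 221.5, 138.4]
tcp_rot: [0.154, 0.697, 0.684, 0.152]
contact_force: [0.1, -0.4, 0.3]
opening: 0.004
grasp_force: 0.0
t 3.1 pos [572.9 223.3 139. ] F [-0.9  0.7  0.5] open 0.003758564289394322 grip 0.0
turn [ 0.0011 -0.0009 -0.0033]  shift(after turn) [1.7 1.  0.9]  shift(now) [1.7 1.  0.9]
tcp px [[287.63913692 205.53966136]] [[312.44436907 230.29987443]]
```

View pics/b.png

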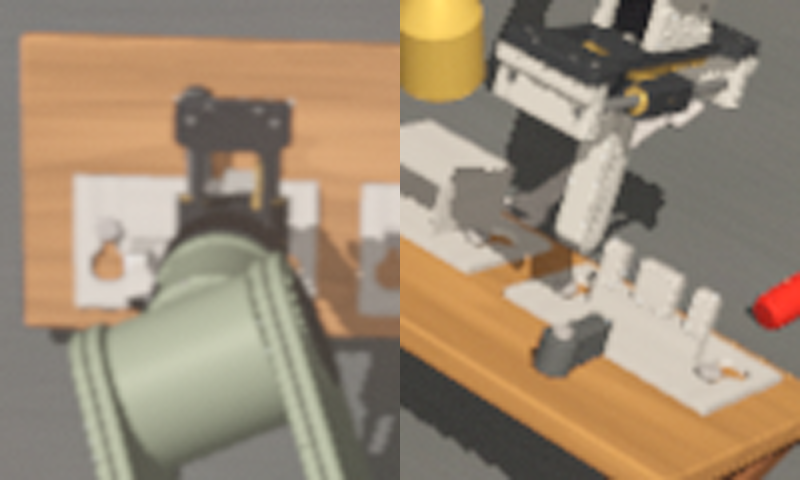

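The scene view shows the shut finger tip at about (316,231), against a prediction of (312,230). The top view matches at (288,205). The low heights were therefore scene-camera bias, and 75 mm holds. I go down beside the keeper.

```bash
python3 -m inch '[[0,0,-0.003,0,1,16,-1],[0,0,0,0,0,16,-1],[0,0,0,0,0,16,-1],[0,0,0,0,0,0,-1],[0,0,0,0,0,0,-1]]';python3 - <<'E'
from h import *
p=eval(open("p.txt").read(),{"np":np})
plan(W(p,59-38,94.5-16,12),Rboard(p[3]))
E
```

```text
t: 3.7
eef_pos: [593.7, 223.8, 95.7]
tcp_rot: [0.154, 0.694, 0.686, 0.153]
contact_force: [-0.0, -0.5, 0.2]
opening: 0.004
grasp_force: 0.0
t 3.8 pos [594.5 223.7  96.7] F [1.1 0.2 0.5] open 0.005204436923055001 grip 0.0
turn [ 0.0023 -0.0014 -0.0001]  shift(after turn) [15.1 -1.7  1.4]  shift(now) [15.1 -1.7  1.4]
```

```bash
python3 -m inch '[[0,0,0,8,-1,0,-1],[0,0,0,7,-1,0,-1],[0,0,0,6,-1.5,0,-1],[0,0,0,6,-1.5,0,-1],[0,0,0,7,-0.5,0,-1],[0,0,0,7,-0.5,0,-1],[0,0,0,7,2,0,-1],[0,0,0,7,2,0,-1],[0,0,0,4,3.5,0,-1],[0,0,0,4,3.5,0,-1],[0,0,0,2.5,3.5,0,-1],[0,0,0,2.5,3.5,0,-1]]';python3 -m inch '[[0,0,0,0,0,0,-1],[0,0,0,0,0,0,-1]]';python3 - <<'E'
from h import *
p=eval(open("p.txt").read(),{"np":np})
plan(W(p,59-24,94.5+37,12),Rboard(p[3]))
E
```

```text
t: 5.0
eef_pos: [605.9, 291.0, 100.3]
tcp_rot: [0.154, 0.695, 0.686, 0.152]
contact_force: [-1.5, -2.4, -1.4]
opening: 0.005
grasp_force: 1.3
t: 5.2
eef_pos: [606.6, 291.4, 101.0]
tcp_rot: [0.154, 0.695, 0.686, 0.154]
contact_force: [-1.8, 0.4, -1.3]
opening: 0.004
grasp_force: 0.6
t 5.3 pos [606.5 291.3 101.1] F [-0.3 -0.7 -0.9] open 0.004805716961812602 grip 0.5024009344924707
turn [ 0.002  -0.0017 -0.0013]  shift(after turn) [0.3 0.3 0.6]  shift(now) [0.3 0.3 0.6]
```

```bash
python3 -m inch '[[0,0,0,0,-4,-2,-1],[0,0,0,0,0,-31,-1],[0,0,0,0,0,-32,-1],[0,0,0,-12,-23,0,-0.04],[0,0,0,-12,-23,0,-0.04],[0,0,0,-13,-23,0,-0.04],[0,0,0,0,0,0,-0.04],[0,0,0,0,0,0,-0.04],[0,0,0,0,0,0,-0.04]]';python3 - <<'E'
from h import *
p=eval(open("p.txt").read(),{"np":np})
plan(W(p,-38.5,94.2,77),Rboard(p[3]))
st=bot.get_state()
t=bot.read_camera("top")["pixels"][:,:,::-1];s=bot.read_camera("scene")["pixels"][:,:,::-1]
f=lambda i,x,y,w,h,k:cv2.resize(i[y:y+h,x:x+w],None,fx=k,fy=k,interpolation=cv2.INTER_CUBIC)
cv2.imwrite("pics/d.png",np.hstack([f(t,228,160,80,100,5),f(s,300,200,80,100,5)]))
print("tcp px",proj("top",st["eef_pos"]),proj("scene",st["eef_pos"]))
E
```

```text
t: 6.2
eef_pos: [514.1, 256.0, 130.5]
tcp_rot: [0.155, 0.695, 0.685, 0.155]
contact_force: [-0.7, -0.1, 0.2]
opening: 0.467
grasp_force: 0.0
t 6.3 pos [513.8 255.8 130.1] F [-0.   0.4 -0.9] open 0.4816623850112078 grip 0.0
turn [ 0.0035 -0.0017 -0.0015]  shift(after turn) [-0.3 -1.9  0.8]  shift(now) [-0.3 -1.9  0.8]
tcp px [[274.46877304 228.77508072]] [[337.75570982 225.90513176]]
```

View pics/d.png

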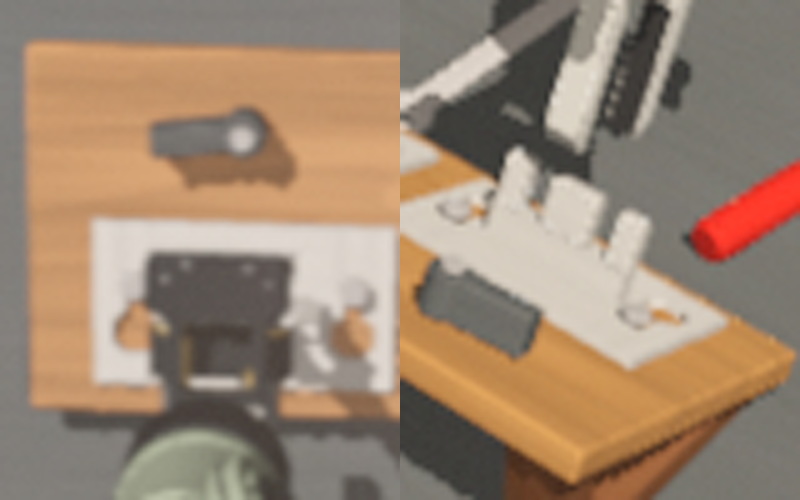

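The keeper lies crosswise in the top view at (150–260,135), so it is clear. The fingers straddle the rib. I go down and grip.

```bash
python3 -m inch '[[0.003,-0.0015,-0.0015,0,-2,14,-0.04],[0,0,0,0,0,14,-0.04],[0,0,0,0,0,14,-0.04],[0,0,0,0,0,13,-0.04],[0,0,0,0,0,0,-0.04],[0,0,0,0,0,0,-0.04]]'; python3 -m inch '[[0,0,0,0,0,0,-1],[0,0,0,0,0,0,-1],[0,0,0,0,0,0,-1],[0,0,0,0,0,0,-1],[0,0,0,0,0,0,-1],[0,0,0,0,0,0,-1]]' 30;python3 - <<'E'
from h import *
p=eval(open("p.txt").read(),{"np":np})
plan(W(p,-38.5,94.2,22),Rboard(p[3]))
E
```

```text
t: 7.0
eef_pos: [533.1, 254.4, 77.0]
tcp_rot: [0.153, 0.695, 0.686, 0.15]
contact_force: [0.1, -0.4, -0.5]
opening: 0.484
grasp_force: 0.0
t: 7.6
eef_pos: [535.7, 255.1, 79.8]
tcp_rot: [0.155, 0.694, 0.686, 0.153]
contact_force: [3.8, -0.8, 0.3]
opening: 0.108
grasp_force: 30.0
t 7.7 pos [535.7 255.1  79.8] F [ 5.8 -0.6  0.9] open 0.10792891077426761 grip 29.9887043765375
turn [ 0.0026 -0.0003  0.0004]  shift(after turn) [ 0.2 -0.4  1. ]  shift(now) [ 0.2 -0.4  1. ]
```

```bash
python3 -m inch '[[0,0,0,0,4,0,-1],[0,0,0,0,4,0,-1],[0,0,0,0,4,0,-1],[0,0,0,0,4,0,-1],[0,0,0,0,4,0,-1],[0,0,0,0,4,0,-1],[0,0,0,0,4,0,-1],[0,0,0,0,0,0,-1],[0,0,0,0,0,0,-1],[0,0,0,0,0,0,-1]]';python3 - <<'E'
from h import *
p=eval(open("p.txt").read(),{"np":np})
plan(W(p,-38.5+28,94.2,22),Rboard(p[3]))
s=bot.read_camera("scene")["pixels"][:,:,::-1];t=bot.read_camera("top")["pixels"][:,:,::-1]
f=lambda i,x,y,w,h,k:cv2.resize(i[y:y+h,x:x+w],None,fx=k,fy=k,interpolation=cv2.INTER_CUBIC)
cv2.imwrite("pics/e.png",np.hstack([f(t,228,160,80,100,5),f(s,300,200,80,100,5)]))
E
```

```text
t: 8.7
eef_pos: [544.8, 253.4, 83.4]
tcp_rot: [0.146, 0.697, 0.688, 0.14]
contact_force: [-41.1, 2.0, 24.6]
opening: 0.109
grasp_force: 30.1
t 8.8 pos [544.8 253.4  83.4] F [-39.9   2.3  25.7] open 0.1090456483375835 grip 30.11522725224495
turn [-0.0289  0.0068  0.0007]  shift(after turn) [ 1.7 17.8  0.4]  shift(now) [ 1.7 17.8 -0.1]
```

View pics/e.png

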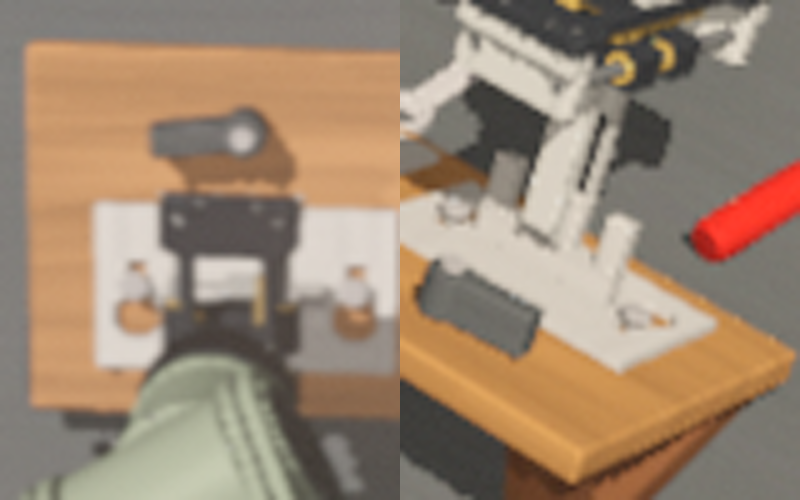

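The rack slid only about 10 mm. The wrist tips and presses the plate into the panel with about 40 N, so it jams by friction. I ease back, take the weight off by lifting a little within the 3.5 mm of play, and slide again.

```bash
python3 -m inch '[[0,0,0,0,-7,0,-1],[0,0,0,0,-7,0,-1],[0,0,0,0,0,-1,-1],[0,0,0,0,0,-0.8,-1],[0,0,0,0,0,0,-1]]';cat > g.py <<'E'
from h import *
import sys
p=eval(open("p.txt").read(),{"np":np})
u,v,h=map(float,sys.argv[1:4])
plan(W(p,u,v,h),Rboard(p[3]))
st=bot.get_state();R=Rboard(p[3]);print("F tool",R.inv().apply(st["contact_force"]).round(1),"M tool",R.inv().apply(st["torque"]).round(2))
E
python3 g.py -10.5 94.2 24
```

```text
t: 9.4
eef_pos: [544.8, 254.1, 84.5]
tcp_rot: [0.153, 0.695, 0.686, 0.15]
contact_force: [-0.4, 0.4, -2.0]
opening: 0.105
grasp_force: 30.0
t 9.5 pos [545.1 254.1  84.7] F [-0.5 -0.  -2.5] open 0.10276828868872817 grip 29.952636603266
turn [-0.0036  0.0016  0.    ]  shift(after turn) [ 1.  16.9 -0.5]  shift(now) [ 1.  16.9 -0.5]
F tool [-0.  -1.5  2.1] M tool [ 0.44 -0.03 -0.04]
```

```bash
python3 -m inch '[[0,0,0,0,2,0,-1],[0,0,0,0,2,0,-1],[0,0,0,0,2,0,-1],[0,0,0,0,0,0,-1]]'; python3 g.py -10.5 94.2 24
```

```text
t: 9.9
eef_pos: [551.3, 254.5, 88.2]
tcp_rot: [0.154, 0.695, 0.686, 0.151]
contact_force: [0.2, 1.0, -1.5]
opening: 0.102
grasp_force: 30.0
t 10.0 pos [550.8 254.4  87.9] F [-0.3  0.3 -1.6] open 0.1041109163508534 grip 29.952456643804908
turn [-0.0023  0.0011  0.0003]  shift(after turn) [ 0.7 10.4  0. ]  shift(now) [ 0.7 10.4 -0. ]
F tool [ 0.3 -0.9  1.3] M tool [ 0.47 -0.11 -0.  ]
```

```bash
python3 -m inch '[[0,0,0,0,2,0,-1],[0,0,0,0,2,0,-1],[0,0,0,0,2,0,-1],[0,0,0,0,2,0,-1],[0,0,0,0,2.6,0,-1],[0,0,0,0,0,0,-1],[0,0,0,0,0,0,-1]]'; python3 g.py -10.5 94.2 24
python3 - <<'E'
from h import *
s=bot.read_camera("scene")["pixels"][:,:,::-1];t=bot.read_camera("top")["pixels"][:,:,::-1]
f=lambda i,x,y,w,h,k:cv2.resize(i[y:y+h,x:x+w],None,fx=k,fy=k,interpolation=cv2.INTER_CUBIC)
cv2.imwrite("pics/f.png",np.hstack([f(t,242,190,70,50,5.5),f(s,300,215,70,50,5.5)]))
E
```

```text
t: 10.7
eef_pos: [560.4, 254.2, 92.4]
tcp_rot: [0.154, 0.695, 0.686, 0.151]
contact_force: [0.3, 0.4, -2.7]
opening: 0.104
grasp_force: 30.0
t 10.8 pos [560.2 254.3  92.2] F [-0.9  0.8 -1.6] open 0.10209634150957068 grip 29.95259796269238
turn [-0.0026  0.0011  0.0006]  shift(after turn) [ 0.7  0.1 -0. ]  shift(now) [ 0.7  0.1 -0.1]
F tool [ 0.8 -1.5  1.1] M tool [ 0.44 -0.04 -0.05]
```

View pics/f.png

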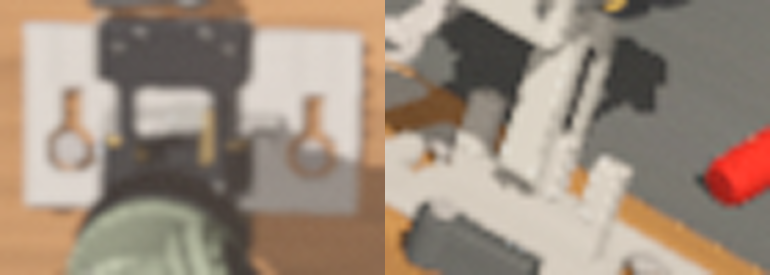

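The top view shows both stud heads centred in the wide holes at (70,150) and (310,152). I lift off square to the board.

```bash
python3 -m inch '[[0,0,0,0,0,-3,-1],[0,0,0,0,0,-4,-1],[0,0,0,0,0,-5,-1],[0,0,0,0,0,-6,-1],[0,0,0,0,0,0,-1]]'; python3 g.py -10.5 94.2 42
```

```text
t: 11.5
eef_pos: [553.2, 254.8, 110.1]
tcp_rot: [0.154, 0.694, 0.686, 0.152]
contact_force: [-1.4, 0.1, -2.8]
opening: 0.102
grasp_force: 30.0
t 11.6 pos [552.9 254.6 109.3] F [ 0.2 -0.5 -2.1] open 0.10639700931796506 grip 29.952559238299727
turn [-0.0014  0.0006  0.0005]  shift(after turn) [ 0.4 -0.5  0.5]  shift(now) [ 0.4 -0.5  0.5]
F tool [-0.5 -0.7  2. ] M tool [ 0.48 -0.04  0.01]
```

```bash
python3 -m inch '[[0,0,0,0,0,-30,-1],[0,0,0,0,0,-40,-1],[0,0,0,0,0,-40,-1],[0,0,0,0,0,-20,-1],[0,0,0,0,0,0,-1]]'
python3 - <<'E'
import cv2
t=cv2.imread("pics/top0.png")
cv2.imwrite("pics/tray.png",cv2.resize(t[198:306,440:535],None,fx=5.5,fy=5.5,interpolation=cv2.INTER_CUBIC))
E
```

```text
t: 12.1
eef_pos: [499.6, 256.5, 231.0]
tcp_rot: [0.155, 0.694, 0.686, 0.155]
contact_force: [0.2, -0.0, -1.5]
opening: 0.099
grasp_force: 30.0
```

View pics/tray.png

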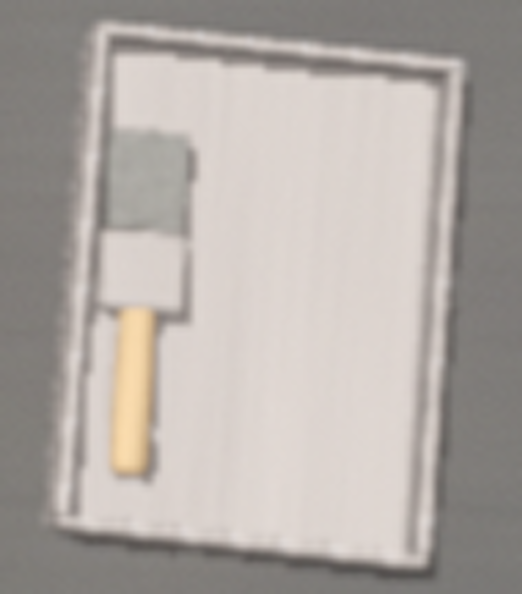

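The tray's outer rim corners are at crop (93,25), (465,62), (430,568) and (52,525). The brush's inner edge runs from (190,135) to (185,312), and its handle ends at (130,475).

```bash
cat > tr.py <<'E'
from h import *
T=lambda x,y:np.array([(x+.5)/5.5-.5+440,(y+.5)/5.5-.5+198])
loc=[((125,90),(93,25)),((125,-90),(465,62)),((-125,-90),(430,568)),((-125,90),(52,525))]
TW=lambda q,a,b,z:Rn.from_euler("z",q[2]).apply([a,b,0])+[q[0],q[1],z]
r=least_squares(lambda q:np.concatenate([(proj("top",TW(q,*l,28))-T(*m)).ravel() for l,m in loc]),[477,-313,-.08]);q=r.x
print("tray",q.round(3),r.fun.round(1))
for m,z in(((190,135),15),((185,312),15),((130,475),15)):
    w=onz("top",T(*m),z);print("brush",Rn.from_euler("z",-q[2]).apply([w[0]-q[0],w[1]-q[1],0]).round(1))
tgt=TW(q,0,-33,0);print(tgt)
plan(np.r_[tgt[:2],231],Rdown(q[2]-np.pi/2))
p=eval(open("p.txt").read(),{"np":np});plan(np.r_[tgt[:2],231],Rdown(p[3]))
E
python3 tr.py
```

```text
tray [ 4.77639e+02 -3.12373e+02 -8.90000e-02] [ 0.6 -0.3 -0.6 -0.  -0.6  0.   0.6  0.4]
brush [76.3 36.4  0. ]
brush [-12.  32.   0.]
brush [-95.1  52.7   0. ]
[ 474.70062453 -345.24180711    0.        ]
t 12.2 pos [497.9 255.1 226.1] F [ 0.2  0.7 -1.9] open 0.10176920666588618 grip 29.952809270471334
turn [ 0.3314 -0.3558  1.6197]  shift(after turn) [ 30.4 600.   -4.9]  shift(now) [-600.6  -12.7  -10.4]
t 12.2 pos [497.9 255.1 226.1] F [ 0.2  0.7 -1.9] open 0.10176920666588618 grip 29.952809270471334
turn [4.337e-01 1.300e-03 4.000e-04]  shift(after turn) [-600.6  -15.9   -4.9]  shift(now) [-600.6  -12.7  -10.4]
```

```bash
python3 -m inch '[[0.1084,0,0,0,0,0,-1],[0.1084,0,0,0,0,0,-1],[0.1084,0,0,0,0,0,-1],[0.1084,0,0,0,0,0,-1],[0,0,0,-15,0,0,-1],[0,0,0,-30,-1.5,0,-1],[0,0,0,-40,-1.5,0,-1],[0,0,0,-40,-1.5,0,-1],[0,0,0,-40,-1.5,0,-1],[0,0,0,-40,-1.5,0,-1],[0,0,0,-40,-1.5,0,-1],[0,0,0,-40,-1.5,0,-1]]'; python3 -m inch '[[0,0,0,-40,-1.5,0,-1],[0,0,0,-40,-1.5,0,-1],[0,0,0,-40,-1,0,-1],[0,0,0,-40,-1,0,-1],[0,0,0,-40,-1,0,-1],[0,0,0,-40,0,0,-1],[0,0,0,-30,0,0,-1],[0,0,0,-25,0,0,-1],[0,0,0,-15,0,0,-1],[0,0,0,0,0,0,-1]]';sed -i 's/0,-33,0/0,-30,0/' tr.py; python3 tr.py | tail -4
```

```text
t: 13.4
eef_pos: [482.2, -31.7, 225.1]
tcp_rot: [0.0, 0.711, 0.703, -0.001]
contact_force: [0.7, -0.4, -2.3]
opening: 0.105
grasp_force: 30.0
t: 14.4
eef_pos: [473.0, -340.8, 225.8]
tcp_rot: [-0.0, 0.712, 0.702, -0.001]
contact_force: [-0.6, 0.7, -2.4]
opening: 0.106
grasp_force: 30.0
t 14.5 pos [ 473.7 -338.6  226.4] F [ 0.3  0.2 -2.8] open 0.10411598721100453 grip 29.96906531509012
turn [-8.0000e-04  3.0000e-04  1.6477e+00]  shift(after turn) [ 1.6  3.6 -4.6]  shift(now) [-3.7  1.3 -4.6]
t 14.5 pos [ 473.7 -338.6  226.4] F [ 0.3  0.2 -2.8] open 0.10411598721100453 grip 29.96906531509012
turn [-0.0007 -0.0004 -0.0001]  shift(after turn) [-3.7  1.3 -4.6]  shift(now) [-3.7  1.3 -4.6]
```

```bash
python3 -m inch '[[0,0,0.1373,0,0,0,-1],[0,0,0.1373,0,0,0,-1],[0,0,0.1373,0,0,0,-1],[0,0,0.1373,0,0,0,-1],[0,0,0.1373,0,0,0,-1],[0,0,0.1373,0,0,0,-1],[0,0,0.1373,0,0,0,-1],[0,0,0.1373,0,0,0,-1],[0,0,0.1373,0,0,0,-1],[0,0,0.1373,0,0,0,-1],[0,0,0.1373,0,0,0,-1],[0,0,0.1373,0,0,0,-1]]'; python3 -m inch '[[0,0,0,0,0,40,-1],[0,0,0,0,0,40,-1],[0,0,0,0,0,30,-1],[0,0,0,0,0,20,-1],[0,0,0,0,0,10,-1],[0,0,0,0,0,0,-1],[0,0,0,0,0,0,-1]]'; python3 tr.py | tail -4|head -2
python3 - <<'E'
from h import *
i=bot.read_camera("top")["pixels"][:,:,::-1];s=bot.read_camera("scene")["pixels"][:,:,::-1]
f=lambda i,x,y,w,h,k:cv2.resize(i[y:y+h,x:x+w],None,fx=k,fy=k,interpolation=cv2.INTER_CUBIC)
cv2.imwrite("pics/g.png",np.hstack([f(i,440,198,95,108,4.2),f(s,150,120,95,108,4.2)]))
E
```

```text
t: 15.7
eef_pos: [474.6, -337.5, 227.2]
tcp_rot: [0.0, 0.999, -0.046, 0.0]
contact_force: [0.2, 0.3, -2.5]
opening: 0.106
grasp_force: 30.0
t: 16.4
eef_pos: [475.3, -339.7, 88.5]
tcp_rot: [0.001, 0.999, -0.044, 0.001]
contact_force: [-0.0, -0.3, -2.3]
opening: 0.106
grasp_force: 30.0
t 16.5 pos [ 475.7 -340.5   89.3] F [-0.1 -0.2 -2.8] open 0.10622510927311611 grip 29.96887239161879
turn [ 0.0034 -0.0034  0.0006]  shift(after turn) [  -0.5    1.8 -141.7]  shift(now) [-1.000e-01  2.300e+00 -1.417e+02]
```

View pics/g.png

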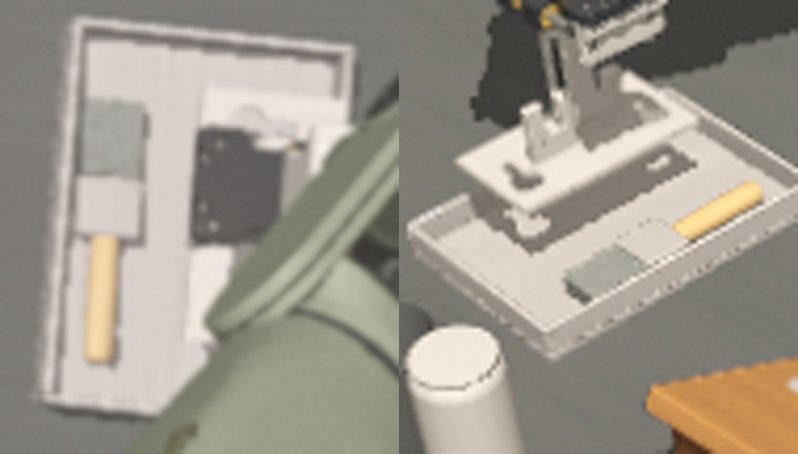

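The rack is level over the tray. Its left edge at (200–190) clears the brush edge at 145, and its right side is inside the wall. I lower it gently.

```bash
python3 -m inch '[[0.002,-0.003,0,0,2,15,-1],[0,0,0,0,0,15,-1],[0,0,0,0,0,12,-1],[0,0,0,0,0,8,-1],[0,0,0,0,0,5,-1],[0,0,0,0,0,0,-1]]'; python3 -m inch '[[0,0,0,0,0,2,-1],[0,0,0,0,0,2,-1],[0,0,0,0,0,1,-1],[0,0,0,0,0,0,-1]]'
```

```text
t: 17.3
eef_pos: [473.5, -341.0, 31.0]
tcp_rot: [-0.001, 0.999, -0.044, -0.002]
contact_force: [1.0, 0.4, -1.9]
opening: 0.107
grasp_force: 30.0
t: 17.7
eef_pos: [474.2, -341.7, 27.5]
tcp_rot: [-0.0, 0.999, -0.044, -0.001]
contact_force: [0.1, -0.3, -2.4]
opening: 0.105
grasp_force: 30.0
```

```bash
python3 -m inch '[[0,0,0,0,0,1,-1],[0,0,0,0,0,0,-1]]'; python3 -m inch '[[0,0,0,0,0,1,-1],[0,0,0,0,0,0,-1]]'
```

```text
t: 17.9
eef_pos: [474.4, -341.9, 27.2]
tcp_rot: [-0.0, 0.999, -0.044, -0.001]
contact_force: [-1.4, 0.6, 3.2]
opening: 0.109
grasp_force: 30.0
t: 18.1
eef_pos: [474.4, -341.9, 27.2]
tcp_rot: [-0.0, 0.999, -0.044, -0.001]
contact_force: [-3.0, 2.7, 9.5]
opening: 0.102
grasp_force: 30.0
```

```bash
python3 -m inch '[[0,0,0,0,0,-1,-1],[0,0,0,0,0,0,-0.6],[0,0,0,0,0,0,-0.4],[0,0,0,0,0,0,-0.3],[0,0,0,0,0,0,-0.3],[0,0,0,0,0,0,-0.3]]'; python3 -m inch '[[0,0,0,0,0,-10,-0.3],[0,0,0,0,0,-20,-0.3],[0,0,0,0,0,-40,-0.3],[0,0,0,0,0,-40,-0.3],[0,0,0,0,0,-40,-0.3],[0,0,0,0,0,-40,-0.3],[0,0,0,-50,0,0,-0.3],[0,0,0,-50,0,0,-0.3],[0,0,0,-50,0,0,-0.3],[0,0,0,-40,0,0,-0.3],[0,0,0,0,0,0,-0.3]]'
python3 - <<'E'
from h import *
i=bot.read_camera("top")["pixels"];g=i[198:306,440:535];o=cv2.imread("pics/top0.png")[198:306,440:535,::-1]
d=np.abs(i.astype(int)-cv2.imread("pics/top0.png")[:,:,::-1]).max(2)
print("brush diff",d[222:285,458:475].mean(),d[222:285,458:475].max(), "pocket diff",d[205:245,320:385].mean(),"keepR",d[180:208,340:360].mean())
f=lambda i,x,y,w,h,k:cv2.resize(i[y:y+h,x:x+w],None,fx=k,fy=k,interpolation=cv2.INTER_CUBIC)
s=bot.read_camera("scene")["pixels"]
cv2.imwrite("pics/z.png",np.hstack([f(i,440,198,95,108,4.2),f(s,150,120,95,108,4.2)])[:,:,::-1])
print(bot.get_state()["contact_force"])
E
```

```text
t: 18.7
eef_pos: [474.1, -341.7, 26.1]
tcp_rot: [-0.001, 0.999, -0.044, -0.001]
contact_force: [-0.1, -0.0, 0.2]
opening: 0.349
grasp_force: 0.0
t: 19.8
eef_pos: [282.0, -324.2, 217.2]
tcp_rot: [-0.0, 0.999, -0.047, -0.002]
contact_force: [-0.2, -1.0, 0.9]
opening: 0.352
grasp_force: 0.0
brush diff 0.9094304388422035 4 pocket diff 1.1638461538461538 keepR 1.4821428571428572
[ 0.27309098  0.00296763 -0.1012362 ]
```

The picture allowance is used up, so I check the rack's place numerically from the difference to the first picture.

Run:
```python
from h import *
i=C["top"]["pixels"];d=np.abs(i.astype(int)-cv2.imread("pics/top0.png")[:,:,::-1]).max(2)
m=(d>8).astype(np.uint8);m[:198]=0;m[306:]=0;m[:,:455]=0;m[:,530:]=0
ys,xs=np.nonzero(cv2.morphologyEx(m,cv2.MORPH_OPEN,np.ones((2,2))))
r=cv2.minAreaRect(np.c_[xs,ys].astype(np.float32));print(r,len(xs))
print([onz("top",b.astype(float),12).round() for b in cv2.boxPoints(r)])
```

```text
((497.3716735839844, 253.92478942871094), (34.922481536865234, 60.3327522277832), 3.814074993133545) 1643
[array([ 391., -292.]), array([ 556., -305.]), array([ 552., -400.]), array([ 387., -386.])]
```

```bash
python3 -c "
from station import bot
print(bot.close_job())"
```

```text
the job is handed in; nothing more can be done
None
```

The rack is off the board and lying flat on its back on the tray floor, about 34 mm to the -y side of the tray's centre. The camera comparison with the first picture shows no visible change to the brush, the pocket holder or its keeper; I did not check the other bench items. The job is handed in after about 20 s of robot time, and no verdict was returned.

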